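Unlock the portion scale and weigh out garlic

TASK

The portion scale is still locked for transport: pull the red transit plug up out of its sprung socket so that the pan comes free, and put the plug in the white utensil tub with the tongs. Then put garlic bulbs on the pan until the pointer comes to rest in the green sector of the dial; leave the garlic you do not need, and everything else, where it is.

Things in the scene. Friction and masses are not known exactly. Their poses are not given: they have to be found in the camera images.
- scale: white mechanical portion scale, fixed: housing 255 x 150 mm, deck 48 mm high. Origin on the table under the pan's centre; z up, -x is its front, where the round dial (63 mm) lies on the sloping fascia. Between dial and pan, 100 mm in front of the pan's centre, a grey socket block 34 x 36 mm with two sprung steel ball plungers at its sides; its top is 78 mm above the table.
- pan: round steel pan, 164 mm across the rim, flat floor 146 mm across, rim 8 mm above the floor; moves straight up and down. Origin at the centre of its floor, z up. Floor 103 mm above the table when free and empty, 84 mm when held down by the plug, 1 mm lower for each 15 g of load. A slotted ear on its front, level with the floor, reaches over the socket.
- plug: red transit plug, upright in the socket, its 32 x 5 mm flange holding down the pan's ear. Origin on its axis under the flange. Above: a flat grip, 30 mm along x, 12 mm thick along y, top 39 mm above the origin; pinch its upper half across y. Below: steel shank, 13 mm thick, ball-ended, 34 mm long. The plungers hold the ball: about 10 N straight up, and it snaps free; lift it 60 mm or more. 70 g.
- socket (a point): centre of the mouth of the socket, on top of the grey socket block
- pointer (a joint): angle (rad) of the red pointer: 0 at the zero mark (pan free and empty), clockwise 0.015 per gram on the pan, about 4.3 while the plug holds the pan down (4.5 is the end stop). The green sector is 1.65 to 3.00. It swings for about a second after a load. Two or three bulbs reach the sector; while the pointer stands short of it, one more bulb never carries it past.
- tub_white: open white utensil tub, fixed, with tongs lying in it: 300 mm along its x, 142 mm along its y at the rim, tapering to 270 x 109 mm at the floor; rim 125 mm above the table, floor 4 mm. Origin at the centre of its underside, z up.
- tub_back: open white tub with spice jars, fixed, between the garlic and the scale: 204 mm along its x, 268 mm along its y at the rim, rim 136 mm above the table; carry things over it. Origin at the centre of its underside.
- garlic_1: whole garlic bulb, pale pink, 61 x 60 mm and 59 mm tall, flat root end down, widest about 25 mm up, pointed tip up; one of four alike to the eye, of unequal weight (42 to 84 g each). Origin at the centre of its underside, z up.
- garlic_2: whole garlic bulb, pale pink, 61 x 60 mm and 59 mm tall, flat root end down, widest about 25 mm up, pointed tip up; one of four alike to the eye, of unequal weight (42 to 84 g each). Origin at the centre of its underside, z up.
- garlic_3: whole garlic bulb, pale pink, 61 x 60 mm and 59 mm tall, flat root end down, widest about 25 mm up, pointed tip up; one of four alike to the eye, of unequal weight (42 to 84 g each). Origin at the centre of its underside, z up.
- garlic_4: whole garlic bulb, pale pink, 61 x 60 mm and 59 mm tall, flat root end down, widest about 25 mm up, pointed tip up; one of four alike to the eye, of unequal weight (42 to 84 g each). Origin at the centre of its underside, z up.
- onion: brown onion, 68 mm thick and 71 mm tall, standing among the garlic; leave it. Origin at the centre of its underside.
- timer_red: round white kitchen timer with a red knob, 57 mm across, 36 mm high, behind the scale; leave it. Origin at the centre of its underside.
- tin_tall: blue and gold tin, 57 mm across, 72 mm high, behind the scale; leave it. Origin at the centre of its underside.

How it is judged:
On the way, in this order (a step that is already met when the one before it is completed fails the run):
1. the red plug is drawn right out of the socket and the pan has sprung up, its pointer back at zero (distance between plug and socket above 0.055 m and value of joint pointer below 0.3 rad), for 0.2 s.
2. the plug lies in the white utensil tub, let go (x of plug in the frame of tub_white between -0.145 and 0.145 m and y of plug in the frame of tub_white between -0.07 and 0.07 m and height (world z) of plug below 0.08 m and linear speed of plug below 0.05 m/s and contact force between the fingers and plug below 0.1 N), for 0.2 s.
3. a garlic bulb stands on the pan, let go (((horizontal distance between garlic_1 and pan below 0.072 m and z of garlic_1 in the frame of pan between -0.006 and 0.045 m) or (horizontal distance between garlic_2 and pan below 0.072 m and z of garlic_2 in the frame of pan between -0.006 and 0.045 m) or (horizontal distance between garlic_3 and pan below 0.072 m and z of garlic_3 in the frame of pan between -0.006 and 0.045 m) or (horizontal distance between garlic_4 and pan below 0.072 m and z of garlic_4 in the frame of pan between -0.006 and 0.045 m)) and value of joint pointer above 0.45 rad and contact force between the fingers and anything else below 0.1 N), for 0.3 s.
At the end, for the whole second after the job is handed in: The pointer rests in the green sector (1.65 to 3.00 rad, 0.08 to spare at either end); every garlic bulb either stands wholly on the pan (its origin within 72 mm of the pan's centre) or is within 3 cm of where it started; the plug lies in the white utensil tub; all are released and at rest (value of joint pointer between 1.57 and 3.08 rad and velocity of joint pointer between -0.3 and 0.3 rad/s and x of plug in the frame of tub_white between -0.145 and 0.145 m and y of plug in the frame of tub_white between -0.07 and 0.07 m and height (world z) of plug below 0.08 m and linear speed of plug below 0.05 m/s and (((horizontal distance between garlic_1 and pan below 0.072 m and z of garlic_1 in the frame of pan between -0.006 and 0.045 m) and linear speed of garlic_1 below 0.05 m/s) or distance of garlic_1 from where it was at the start of the episode below 0.03 m) and (((horizontal distance between garlic_2 and pan below 0.072 m and z of garlic_2 in the frame of pan between -0.006 and 0.045 m) and linear speed of garlic_2 below 0.05 m/s) or distance of garlic_2 from where it was at the start of the episode below 0.03 m) and (((horizontal distance between garlic_3 and pan below 0.072 m and z of garlic_3 in the frame of pan between -0.006 and 0.045 m) and linear speed of garlic_3 below 0.05 m/s) or distance of garlic_3 from where it was at the start of the episode below 0.03 m) and (((horizontal distance between garlic_4 and pan below 0.072 m and z of garlic_4 in the frame of pan between -0.006 and 0.045 m) and linear speed of garlic_4 below 0.05 m/s) or distance of garlic_4 from where it was at the start of the episode below 0.03 m)); the robot touches nothing.
It fails at once if the brown onion is moved by more than 3 cm (distance of onion from where it was at the start of the episode above 0.03 m).
It fails at once if the kitchen timer is moved by more than 3 cm (distance of timer_red from where it was at the start of the episode above 0.03 m).
It fails at once if the tall tin behind the scale is moved by more than 3 cm (distance of tin_tall from where it was at the start of the episode above 0.03 m).
It also fails if it takes over 72 s, if anything falls off the work surface, if the arm or the gripper's body presses on something with over 40 N, if the wrist force passes 120 N, or if a joint passes its speed limit or range.

ROBOT

A 7-joint arm with a two-finger parallel gripper is mounted at the origin on a cart in front of the work surface, level with it; the furniture and walls round the work are solid. World frame = base frame: x ahead of the robot, y to its left, z up, the work surface at z = 0. Lengths are in m, angles in rad, forces in N, time in s.
With the tool pointing down it reaches from about 0.425 to 0.925 m from the base axis. Payload 6.8 kg.
Tool frame: the origin (TCP) lies at the very end of the fingers, on their centre line; the grasp point (between the pads) lies 19 mm behind it; z points along the fingers, y is the line along which they close (so a half turn about z gives the same grasp; the last joint's range is limited). The gripper opens to 85 mm and grips with 20 to 120 N. Pads are 22 mm wide; open, the fingers measure 114 mm over their backs; the gripper's body (76 mm by 85 mm) begins 54 mm behind the grasp point. The pads swing forward as they close: fully open they stand 13 mm farther back than shut.
Start: joints at [-1.222, 0.477, 0.022, 1.555, -0.011, 1.109, -0.083], TCP at [0.298, 0.606, 0.231] pointing down, gripper open.
Joint ranges: [-2.96, 2.96], [-0.34, 2.1], [-1.41, 1.46], [0.24, 2.44], [-1.37, 4.51], [0.17, 1.92], [-2.96, 2.96]. Speed limits (rad/s): [2.39, 2.39, 3.14, 3.14, 3.14, 3.14, 3.14].

INTERFACE

Orientations are given as a rotation vector (axis times angle).
In Python, from bench import r gives the robot as it stands.
- The arm moves only by the tool play_rows, never from a script. Its argument "targets" is text: rows parted by semicolons, each of 5 numbers parted by spaces: the closure, from -1 (fully open) to 1 (shut), then the shift along the tool's x, y, z in m, then the turn about the tool's z in rad. In form: gripper dx dy dz spin; .... A call has 1 to 8 rows; each row is the pose to reach, as a shift and turn from the pose commanded when the call began, along the tool's axes at that moment; what a row does not reach only later rows make up. A row lasts 1/12 s, in which the tool goes at most 41.7 mm and 7.16 degrees, less where a joint would pass 70% of its speed; a pose out of reach is approached as far as the arm can. A call with a gripper value outside its range is refused whole. The fingers move at their own pace and stop on an object; "squeeze" is the grip in N (left out, the last holds). Time passes only in rows, so rows that repeat a pose let the fingers close. It gives the time, the measured TCP pose, the force, the opening and the grip force at its end, in the units of the state.
- r.get_obs(): the state, without advancing time (a new reading comes with each control period).
- r.grab_frame(name): name is "side" or "top" or "wrist"; returns the picture (480x640x3 uint8, red, green, blue); there is no depth.
- r.camera_info(name): a dict with "fov_y" (degrees; the focal length in pixels is half the picture's height over the tangent of half this angle, whatever the lens; pixels are square), "cx", "cy" (the principal point, pixels), "position" and "rotation" of the camera in the world. Camera axes: x right, y down, z forward; pixel columns grow to the right and rows downward; lengths in m; the calibration is good to about 2 mm. A picture is of the moment at which its call begins: read the wrist's pose just before it. camera_info takes no time and is no camera call; for the wrist camera it gives the pose at the moment of the call.
- r.hand_in(): hands the job in; it is judged then, once.
The state is a dict: "clock": time; "joints": joint angles; "qvel": joint speeds; "tau": joint torques, N m; "tcp_pos": TCP position; "orientation": TCP orientation; "contact_force": force on the tool from outside, world axes, zero at the start; "moment": the same for the moment, N m; "grip_width": finger opening in m; "gripper_force": force on a finger pad.
Only numpy, scipy, OpenCV 4.12 (cv2) and the standard library are available. Lean on these libraries where they do the work, as an engineer would, in place of code of your own. Each camera call takes 0.05 s, during which the arm holds its last target. There are 200 camera calls.

## Working session

There is one attempt and no reset: what is moved stays moved. The work goes in short steps, Python scripts to look and compute and a tool call to move; the robot and the scene stay as the last step left them, time stands still between calls to the robot, and variables do not carry over. Pictures are saved under pics/ and viewed, at most 10 in all, crops included, and the job is handed in when it is done.

Besides the shell and the picture viewer there is one more tool, called after "Emit:" by a JSON object that holds its "method" and its "body", one argument or row to a line. play_rows: Moves the arm, as the interface text tells. Its arguments: {"type":"object","properties":{"targets":{"type":"string"},"squeeze":{"type":"number"}},"required":["targets"]}

```bash
mkdir -p pics; ls
python3 - <<'E'
from bench import r
import cv2,numpy as np
o=r.get_obs();print(o['clock'],o['tcp_pos'],o['orientation'],o['grip_width'])
for n in ['side','top']:
    c=r.camera_info(n);print(n,c)
    cv2.imwrite(f'pics/{n}0.png',r.grab_frame(n)[:,:,::-1])
print(r.camera_info('wrist'))
E
```

```text
pics
0.0 [0.29748396 0.6052353  0.23029582] [-7.11193570e-01 -3.05974494e+00  2.92169303e-03] 0.08548824326722085
side {'fov_y': 50.210306341022466, 'cx': 316.11011885464444, 'cy': 242.5870742903785, 'position': array([1.1573134 , 0.20057585, 1.00017315]), 'rotation': array([-1.76657337, -2.03121942,  0.63085788])}
top {'fov_y': 52.39095968788106, 'cx': 312.9761503059792, 'cy': 239.9451515636302, 'position': array([0.38001062, 0.09283611, 1.25460824]), 'rotation': array([-2.18596349,  2.12226835, -0.17358839])}
{'fov_y': 65.48213329015148, 'cx': 314.92468142474166, 'cy': 233.00224903534897, 'position': array([0.23857226, 0.63457268, 0.37268706]), 'rotation': array([2.4670494 , 1.53810257, 0.20447457])}
```

View pics/top0.png

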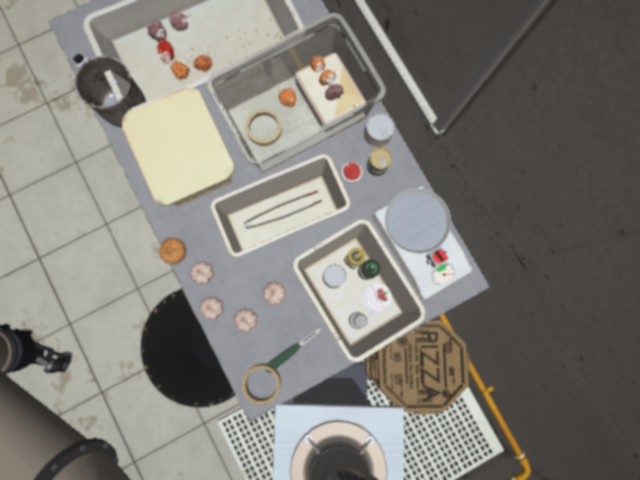

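View pics/side0.png

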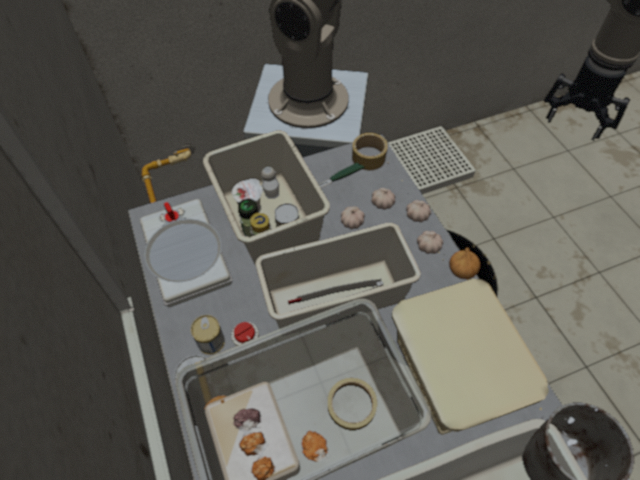

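The top view shows the base at about (340,460), garlic at (202,272), (212,308), (245,320) and (273,293), onion (172,250), white tub (283,205), back tub (358,290), pan (418,220) and plug (440,257). The side view shows the plug at (170,212), the pan at (184,252) and garlic at (383,197), (418,210), (352,216) and (430,241). I'll enlarge both.

```bash
cat > h.py <<'E'
import numpy as np,cv2
from scipy.spatial.transform import Rotation as R
from bench import r
def ray(n,u,v,c=None):
    c=c or r.camera_info(n); f=240/np.tan(np.radians(c['fov_y'])/2)
    d=R.from_rotvec(c['rotation']).apply([(u-c['cx'])/f,(v-c['cy'])/f,1]); return np.array(c['position']),d
def atz(n,u,v,z,c=None):
    p,d=ray(n,u,v,c); return p+d*(z-p[2])/d[2]
def tri(a,b):
    A=np.zeros((3,3));y=np.zeros(3)
    for n,u,v in (a,b):
        p,d=ray(n,u,v);d=d/np.linalg.norm(d);M=np.eye(3)-np.outer(d,d);A+=M;y+=M@p
    return np.linalg.solve(A,y)
def proj(n,P,c=None):
    c=c or r.camera_info(n); f=240/np.tan(np.radians(c['fov_y'])/2)
    q=R.from_rotvec(c['rotation']).inv().apply(np.array(P)-c['position']); return f*q[0]/q[2]+c['cx'],f*q[1]/q[2]+c['cy']
E
python3 - <<'E'
import cv2
a=cv2.imread('pics/top0.png')[140:380,160:500];b=cv2.imread('pics/side0.png')[120:345,120:490]
cv2.imwrite('pics/topc.png',cv2.resize(a,None,fx=2.35,fy=2.35,interpolation=cv2.INTER_CUBIC))
E
python3 - <<'E'
from h import *
np.set_printoptions(precision=3,suppress=True)
for u,v in [(202,272),(212,308),(245,320),(273,293),(172,250)]: print('top g',atz('top',u,v,.04))
for u,v in [(430,239),(418,209),(383,197),(352,216),(465,262)]: print('side g',atz('side',u,v,.035))
print('pan',atz('top',418,220,.09),atz('side',184,250,.09))
print('plug',tri(('top',441,256),('side',169,208)))
print('whitetub',[atz('top',u,v,.125)for u,v in[(211,203),(323,156),(351,204),(236,256)]])
print('backtub',[atz('top',u,v,.136)for u,v in[(294,262),(368,220),(424,318),(357,361)]])
print('scale',[atz('top',u,v,.048)for u,v in[(376,213),(430,185),(471,266),(425,297)]])
E
```

```text
top g [0.468 0.348 0.04 ]
top g [0.38  0.318 0.04 ]
top g [0.353 0.236 0.04 ]
top g [0.421 0.17  0.04 ]
top g [0.52  0.426 0.04 ]
side g [0.471 0.353 0.035]
side g [0.388 0.323 0.035]
side g [0.362 0.239 0.035]
side g [0.429 0.171 0.035]
side g [0.522 0.431 0.035]
pan [ 0.606 -0.179  0.09 ] [ 0.609 -0.173  0.09 ]
plug [ 0.517 -0.229  0.109]
whitetub [array([0.625, 0.319, 0.125]), array([0.748, 0.058, 0.125]), array([ 0.633, -0.011,  0.125]), array([0.501, 0.254, 0.125])]
backtub [array([0.49 , 0.119, 0.136]), array([ 0.594, -0.051,  0.136]), array([ 0.371, -0.181,  0.136]), array([ 0.272, -0.03 ,  0.136])]
scale [array([ 0.629, -0.082,  0.048]), array([ 0.706, -0.22 ,  0.048]), array([ 0.502, -0.321,  0.048]), array([ 0.422, -0.205,  0.048])]
```

View pics/topc.png

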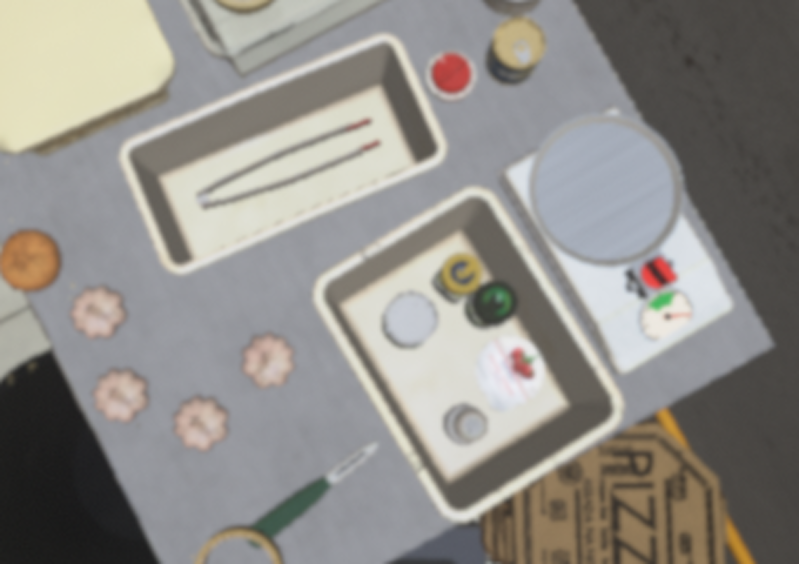

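The enlarged crop agrees: plug in crop at (658,272), dial at (666,315), pan centre at (605,190), tongs along the white tub. I'll move over to the plug.

```bash
cat >> h.py <<'E'
def go(x,y,z,yaw=None):
    "shift in tool axes to TCP target; yaw = world heading (deg) of tool y, mod 180"
    o=r.get_obs();T=R.from_rotvec(o['orientation']);M=T.as_matrix()
    d=T.inv().apply(np.array([x,y,z])-o['tcp_pos'])
    h=np.degrees(np.arctan2(M[1,1],M[0,1]))
    s=0 if yaw is None else ((yaw-h+90)%180-90)
    print('t %.2f tcp'%o['clock'],np.round(o['tcp_pos'],4),'toolz',np.round(M[:,2],3),'yheading %.1f'%h,'q7 %.2f'%o['joints'][6],'-> d',np.round(d,4),'spin %.3f'%-np.radians(s))
E
python3 - <<'E'
from h import *
go(.52,-.228,.23,121)
E
```

```text
t 0.10 tcp [0.2975 0.6053 0.2304] toolz [-0.001 -0.002 -1.   ] yheading 63.8 q7 -0.08 -> d [-0.5672 -0.6498  0.0016] spin -0.998
```

Emit:
{"method": "play_rows", "body": {
  "targets": "-1 -0.567 -0.65 -0.03 2.14;-1 -0.567 -0.65 -0.03 2.14;-1 -0.567 -0.65 -0.03 2.14;-1 -0.567 -0.65 -0.03 2.14;-1 -0.567 -0.65 -0.03 2.14;-1 -0.567 -0.65 -0.03 2.14;-1 -0.567 -0.65 -0.03 2.14;-1 -0.567 -0.65 -0.03 2.14",
  "squeeze": 60
}}

```text
clock: 0.77
tcp_pos: [0.3834, 0.2817, 0.2427]
orientation: [-2.098, -2.338, 0.0]
contact_force: [0.9, -0.2, 0.4]
grip_width: 0.0856
gripper_force: 0.0
```

Run:
```python
from h import *
go(.52,-.228,.26,121);print(r.get_obs()['joints'])
```

```text
t 0.77 tcp [0.3834 0.2817 0.2427] toolz [-0. -0. -1.] yheading 6.2 q7 -0.61 -> d [-0.5215  0.0809 -0.0173] spin 1.138
[-1.03785954  0.12995193  0.30139686  2.01907336 -0.04607827  0.99915551
 -0.60594827]
```

Emit:
{"method": "play_rows", "body": {
  "targets": "-1 -0.52 0.08 -0.017 1.13;-1 -0.52 0.08 -0.017 1.13;-1 -0.52 0.08 -0.017 1.13;-1 -0.52 0.08 -0.017 1.13;-1 -0.52 0.08 -0.017 1.13;-1 -0.52 0.08 -0.017 1.13;-1 -0.52 0.08 -0.017 1.13;-1 -0.52 0.08 -0.017 1.13"
}}

```text
clock: 1.43
tcp_pos: [0.4711, -0.0395, 0.2538]
orientation: [-2.962, -1.046, -0.001]
contact_force: [2.0, 0.5, -0.1]
grip_width: 0.0853
gripper_force: 0.0
```

Run:
```python
from h import *
go(.52,-.228,.23,121);print(r.get_obs()['joints'])
```

```text
t 1.43 tcp [ 0.4711 -0.0395  0.2538] toolz [ 0.     0.001 -1.   ] yheading -51.1 q7 -0.83 -> d [-0.0803  0.1774  0.0237] spin 0.138
[-0.65936338  0.11771561  0.67458421  2.02945115 -0.08684257  1.02148142
 -0.83468943]
```

Emit:
{"method": "play_rows", "body": {
  "targets": "-1 -0.08 0.177 0.024 0.138;-1 -0.08 0.177 0.024 0.138;-1 -0.08 0.177 0.024 0.138;-1 -0.08 0.177 0.024 0.138;-1 -0.08 0.177 0.024 0.138;-1 -0.08 0.177 0.024 0.138;-1 -0.08 0.177 0.024 0.138"
}}

```text
clock: 2.02
tcp_pos: [0.5205, -0.2272, 0.229]
orientation: [3.026, 0.842, -0.003]
contact_force: [-0.2, 1.8, -0.8]
grip_width: 0.0853
gripper_force: 0.0
```

Run:
```python
from h import *
go(.52,-.228,.23,121)
c=r.camera_info('wrist')
cv2.imwrite('pics/w1.png',r.grab_frame('wrist')[:,:,::-1])
for z in (.10,.125): print(proj('wrist',[.52,-.228,z],c))
import pickle;pickle.dump(c,open('w1.pkl','wb'))
```

```text
t 2.02 tcp [ 0.5205 -0.2272  0.229 ] toolz [-0.002 -0.001 -1.   ] yheading -58.9 q7 -0.44 -> d [-0.0009  0.0004 -0.001 ] spin 0.002
(np.float64(314.44587154610997), np.float64(224.84634929117544))
(np.float64(314.40875719344695), np.float64(233.753980246017))
```

View pics/w1.png

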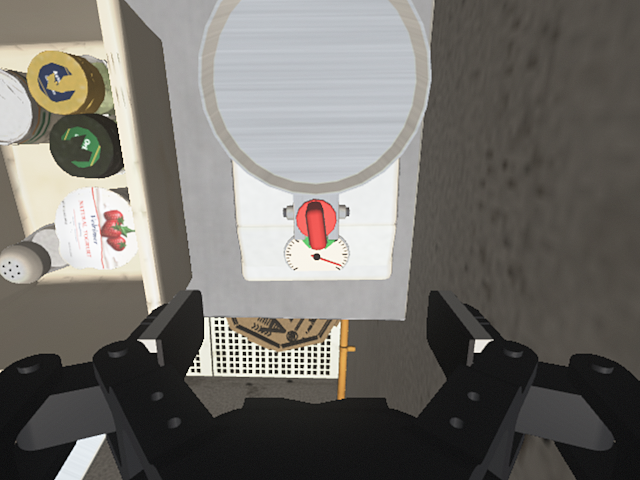

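The wrist view shows the plug grip at about (317,225), the dial at (317,257), the pan centre near (316,82) and the steel balls at (288,212) and (344,212). I'll crop in on the grip for precision.

Run:
```python
import cv2
a=cv2.imread('pics/w1.png')[185:285,260:375]
cv2.imwrite('pics/w1c.png',cv2.resize(a,None,fx=6,fy=6,interpolation=cv2.INTER_CUBIC))
```

```text
(no output)
```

View pics/w1c.png

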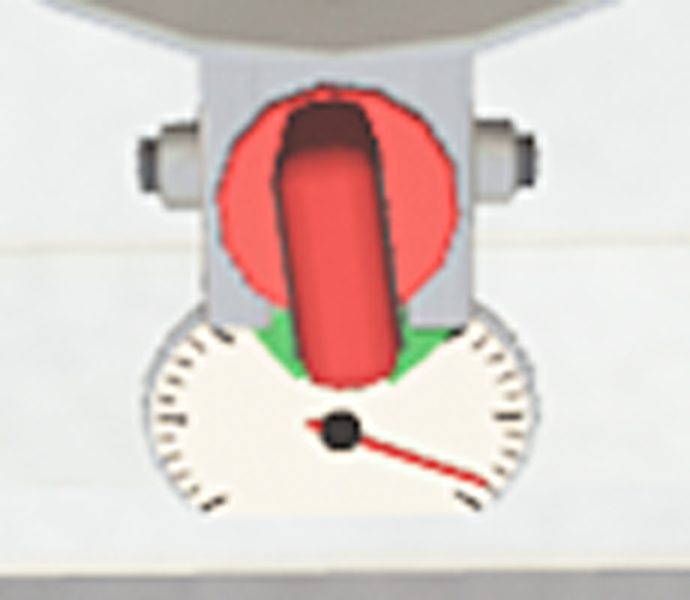

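Grip top centre is at crop (341,262), i.e. pixel (316.8,228.7), turned about 5° counter-clockwise. The flange centre is at (316.3,218.3). The pointer reads near the end of its travel.

Run:
```python
from h import *
import pickle;c=pickle.load(open('w1.pkl','rb'))
t=atz('wrist',316.8,228.7,.123,c);f=atz('wrist',316.3,218.3,.088,c);print(t,f)
p=(t+f)/2
go(p[0],p[1],.100,None)
```

```text
[ 0.52345956 -0.22782805  0.123     ] [ 0.52265383 -0.22806878  0.088     ]
t 2.07 tcp [ 0.5208 -0.2254  0.2291] toolz [-0.001  0.    -1.   ] yheading -58.7 q7 -0.44 -> d [0.0007 0.0035 0.1291] spin -0.000
```

Emit:
{"method": "play_rows", "body": {
  "targets": "-1 0.001 0.003 0.04 -0.08;-1 0.001 0.003 0.08 -0.08;-1 0.001 0.003 0.11 -0.08;-1 0.001 0.003 0.127 -0.08;-1 0.001 0.003 0.127 -0.08;-1 0.001 0.003 0.127 -0.08;-1 0.001 0.003 0.127 -0.08"
}}

```text
clock: 2.65
tcp_pos: [0.5248, -0.2266, 0.1041]
orientation: [2.987, 0.97, 0.003]
contact_force: [-0.3, -0.1, 0.5]
grip_width: 0.0855
gripper_force: 0.0
```

Emit:
{"method": "play_rows", "body": {
  "targets": "1 0 0 0 0;1 0 0 0 0;1 0 0 0 0;1 0 0 0 0;1 0 0 0 0;1 0 0 0 0;1 0 0 0 0;1 0 0 0 0",
  "squeeze": 60
}}

```text
clock: 3.32
tcp_pos: [0.5235, -0.227, 0.1026]
orientation: [-2.988, -0.968, 0.0]
contact_force: [-0.2, 0.3, 0.4]
grip_width: 0.0106
gripper_force: 61.2
```

Emit:
{"method": "play_rows", "body": {
  "targets": "1 0 0 -0.01 0;1 0 0 -0.02 0;1 0 0 -0.03 0;1 0 0 -0.05 0;1 0 0 -0.075 0;1 0 0 -0.1 0;1 0 0 -0.125 0;1 0 0 -0.15 0"
}}

```text
clock: 3.98
tcp_pos: [0.5237, -0.2274, 0.2552]
orientation: [2.988, 0.968, 0.002]
contact_force: [0.4, -0.0, -1.3]
grip_width: 0.0105
gripper_force: 61.1
```

Emit:
{"method": "play_rows", "body": {
  "targets": "1 0 0 0 0;1 0 0 0 0;1 0 0 0 0;1 0 0 0 0"
}}

```text
clock: 4.32
tcp_pos: [0.5231, -0.2268, 0.252]
orientation: [-2.988, -0.968, 0.002]
contact_force: [-0.2, -0.6, -1.0]
grip_width: 0.0108
gripper_force: 61.1
```

Run:
```python
from h import *
cv2.imwrite('pics/w2.png',r.grab_frame('wrist')[:,:,::-1])
go(.627,.155,.26,None);o=r.get_obs();print(o['grip_width'],o['contact_force'])
```

```text
t 4.37 tcp [ 0.5231 -0.2268  0.2518] toolz [-0.002  0.001 -1.   ] yheading -54.1 q7 -0.38 -> d [ 0.3081 -0.2483 -0.0082] spin -0.000
0.010467387413618278 [-0.8824195   0.53848865 -1.55572172]
```

View pics/w2.png

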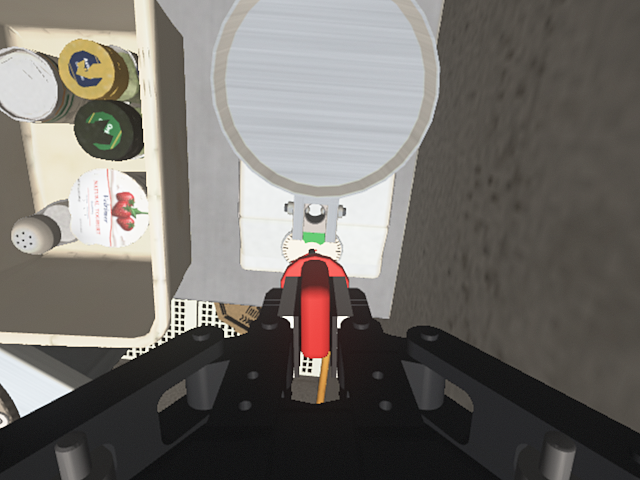

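The plug is out, the pan is up and the socket is empty at (316,212). Next I'll carry the plug to the tub.

Run:
```python
from h import *
print([atz('top',u,v,.01)for u,v in[(247,225),(320,195),(318,203),(300,218),(285,222)]])
go(.615,.14,.26,-64)
```

```text
[array([0.59459408, 0.24592005, 0.01      ]), array([0.68010414, 0.05943941, 0.01      ]), array([0.65857831, 0.0640955 , 0.01      ]), array([0.61732795, 0.10971688, 0.01      ]), array([0.60556465, 0.14818671, 0.01      ])]
t 4.37 tcp [ 0.5231 -0.2268  0.2518] toolz [-0.002  0.001 -1.   ] yheading -54.1 q7 -0.38 -> d [ 0.2896 -0.2432 -0.0082] spin 0.173
```

Emit:
{"method": "play_rows", "body": {
  "targets": "1 0.29 -0.243 -0.01 0.17;1 0.29 -0.243 -0.01 0.17;1 0.29 -0.243 -0.01 0.17;1 0.29 -0.243 -0.01 0.17;1 0.29 -0.243 -0.01 0.17;1 0.29 -0.243 -0.01 0.17;1 0.29 -0.243 -0.01 0.17;1 0.29 -0.243 -0.01 0.17"
}}

```text
clock: 5.03
tcp_pos: [0.604, 0.0955, 0.2605]
orientation: [3.06, 0.711, -0.003]
contact_force: [0.4, 0.5, -0.7]
grip_width: 0.0109
gripper_force: 61.1
```

Run:
```python
from h import *
go(.612,.137,.26,-64)
```

```text
t 5.03 tcp [0.604  0.0955 0.2605] toolz [-0.002 -0.001 -1.   ] yheading -63.8 q7 -1.11 -> d [ 0.0255 -0.0338  0.0005] spin 0.003
```

Emit:
{"method": "play_rows", "body": {
  "targets": "1 0.022 -0.028 0 0;1 0.022 -0.028 0.03 0;1 0.022 -0.028 0.07 0;1 0.022 -0.028 0.11 0;1 0.022 -0.028 0.145 0;1 0.022 -0.028 0.17 0;1 0.022 -0.028 0.183 0;1 0.022 -0.028 0.183 0"
}}

```text
clock: 5.7
tcp_pos: [0.6093, 0.1278, 0.0747]
orientation: [3.059, 0.711, -0.011]
contact_force: [0.6, 0.1, 0.0]
grip_width: 0.0108
gripper_force: 61.1
```

Emit:
{"method": "play_rows", "body": {
  "targets": "0.3 0 0 0 0;0.3 0 0 0 0;0.3 0 0 0 0;0.3 0 0 0 0;0.3 0 0 -0.04 0;0.3 0 0 -0.08 0;0.3 0 0 -0.12 0;0.3 0 0 -0.16 0"
}}

```text
clock: 6.37
tcp_pos: [0.6118, 0.128, 0.2413]
orientation: [-3.06, -0.711, -0.002]
contact_force: [0.3, -0.0, -0.3]
grip_width: 0.0295
gripper_force: 0.0
```

Run:
```python
from h import *
c=r.camera_info('wrist')
cv2.imwrite('pics/w3.png',r.grab_frame('wrist')[:,:,::-1])
go(.43,.171,.2,None);o=r.get_obs();print(o['grip_width'],o['joints'])
```

```text
t 6.42 tcp [0.6162 0.1281 0.2499] toolz [ 0.013  0.005 -1.   ] yheading -63.9 q7 -1.14 -> d [-0.149  -0.1205  0.0477] spin -0.000
0.030173356025827484 [-0.80342581  0.44272833  0.68768568  1.69550107 -0.31261088  1.10131601
 -1.13862177]
```

View pics/w3.png

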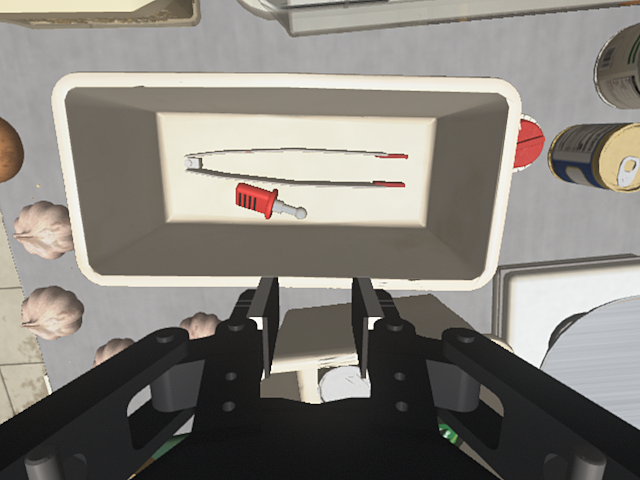

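The plug lies in the tub at (268,200), beside the tongs. Now I'll find the bulbs more precisely from blobs in the two fixed views, and triangulate.

Run:
```python
from h import *
np.set_printoptions(precision=4,suppress=True)
S={'top':[(202,272),(212,308),(245,320),(273,293)],'side':[(430,241),(418,210),(383,197),(352,216)]}
out={}
for n,L in S.items():
    im=cv2.imread(f'pics/{n}0.png');lab=cv2.cvtColor(im,cv2.COLOR_BGR2LAB).astype(int)
    m=((lab[:,:,1]>133)).astype(np.uint8)
    m=cv2.morphologyEx(m,cv2.MORPH_CLOSE,np.ones((5,5)))
    k,l,st,ce=cv2.connectedComponentsWithStats(m)
    out[n]=[]
    for u,v in L:
        i=l[v,u]; x,y,w,h,a=st[i]; out[n].append((x+w/2-.5,y+h/2-.5)); print(n,i,st[i],ce[i])
for a,b in zip(out['top'],out['side']): print(tri(('top',*a),('side',*b)),atz('top',*a,.027),atz('side',*b,.029))
go(.425,.17,.2,34);go(.425,.17,.2,-60)
```

```text
top 0 [     0      0    640    480 301908] [319.9031 239.9087]
top 0 [     0      0    640    480 301908] [319.9031 239.9087]
top 17 [235 310  21  21 250] [243.448 320.5  ]
top 13 [264 283  20  21 190] [271.4421 290.5263]
side 0 [     0      0    640    480 303748] [319.8158 238.2889]
side 0 [     0      0    640    480 303748] [319.8158 238.2889]
side 0 [     0      0    640    480 303748] [319.8158 238.2889]
side 0 [     0      0    640    480 303748] [319.8158 238.2889]
[0.5478 0.085  0.0947] [0.5601 0.0581 0.027 ] [0.5019 0.1035 0.029 ]
[0.5478 0.085  0.0947] [0.5601 0.0581 0.027 ] [0.5019 0.1035 0.029 ]
[ 0.3773  0.1704 -0.1053] [0.3529 0.2374 0.027 ] [0.5019 0.1035 0.029 ]
[ 0.4333  0.1347 -0.0569] [0.4214 0.1696 0.027 ] [0.5019 0.1035 0.029 ]
t 6.42 tcp [0.6162 0.1281 0.2499] toolz [ 0.013  0.005 -1.   ] yheading -63.9 q7 -1.14 -> d [-0.1539 -0.1219  0.0476] spin 1.433
t 6.42 tcp [0.6162 0.1281 0.2499] toolz [ 0.013  0.005 -1.   ] yheading -63.9 q7 -1.14 -> d [-0.1539 -0.1219  0.0476] spin -0.068
```

Emit:
{"method": "play_rows", "body": {
  "targets": "-1 -0.154 -0.122 0.02 -1.7;-1 -0.154 -0.122 0.02 -1.7;-1 -0.154 -0.122 0.02 -1.7;-1 -0.154 -0.122 0.02 -1.7;-1 -0.154 -0.122 0.02 -1.7;-1 -0.154 -0.122 0.02 -1.7;-1 -0.154 -0.122 0.02 -1.7;-1 -0.154 -0.122 0.02 -1.7"
}}

```text
clock: 7.08
tcp_pos: [0.4195, 0.1703, 0.2193]
orientation: [-2.336, -2.099, -0.004]
contact_force: [-0.3, 0.6, -0.3]
grip_width: 0.0858
gripper_force: 0.0
```

Run:
```python
from h import *
go(.425,.17,.22,34)
```

```text
t 7.08 tcp [0.4195 0.1703 0.2193] toolz [ 0.001  0.002 -1.   ] yheading -6.1 q7 -0.54 -> d [ 0.0003  0.0055 -0.0007] spin -0.700
```

Emit:
{"method": "play_rows", "body": {
  "targets": "-1 0 0.004 0 -0.7;-1 0 0.004 0 -0.7;-1 0 0.004 0 -0.7;-1 0 0.004 0 -0.7;-1 0 0.004 0 -0.7;-1 0 0.004 0 -0.7;-1 0 0.004 0 -0.7"
}}

```text
clock: 7.67
tcp_pos: [0.4241, 0.1694, 0.2191]
orientation: [1.482, 2.77, 0.003]
contact_force: [-0.3, -0.8, 0.7]
grip_width: 0.0851
gripper_force: 0.0
```

Run:
```python
from h import *
import pickle
c=r.camera_info('wrist');pickle.dump(c,open('w4.pkl','wb'))
cv2.imwrite('pics/w4.png',r.grab_frame('wrist')[:,:,::-1])
go(.425,.17,.22,34)
for p in [(.425,.17),(.357,.237),(.385,.32),(.47,.35)]: print(proj('wrist',[*p,.027],c))
```

```text
t 7.72 tcp [0.4241 0.1693 0.219 ] toolz [ 0.001  0.001 -1.   ] yheading 33.5 q7 0.15 -> d [ 0.0001  0.0011 -0.001 ] spin -0.010
(np.float64(315.15503270135997), np.float64(206.0911076831179))
(np.float64(292.28097339751383), np.float64(97.22959444852947))
(np.float64(377.170642266254), np.float64(27.010032765513984))
(np.float64(482.0167384904629), np.float64(57.07194144253714))
```

View pics/w4.png

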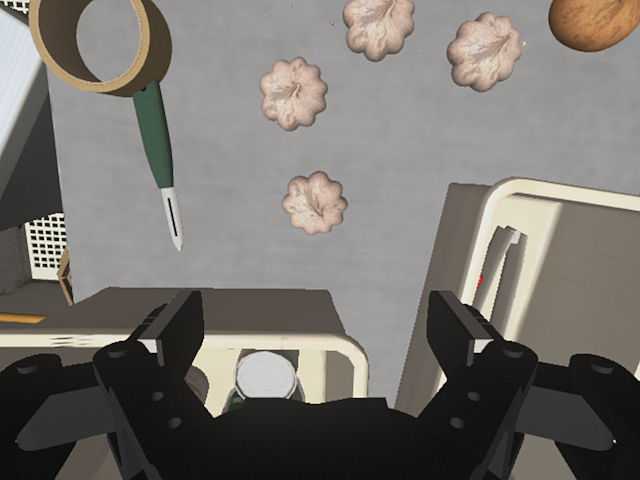

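Bulb silhouettes are centred at g1 (314.5,203), g2 (293,94), g3 (378,24) and g4 (484,52). My estimates hold to a few mm.

Run:
```python
from h import *
import pickle
c=pickle.load(open('w4.pkl','rb'))
for p in [(314.5,203),(293,94),(378,24),(484,52)]: print(atz('wrist',*p,.027,c))
p=atz('wrist',314.5,203,.027,c);go(p[0],p[1],.006,34)
```

```text
[0.4229187  0.17204379 0.027     ]
[0.35611229 0.23949405 0.027     ]
[0.38426236 0.32213545 0.027     ]
[0.46885614 0.35383456 0.027     ]
t 7.72 tcp [0.4241 0.1693 0.219 ] toolz [ 0.001  0.001 -1.   ] yheading 33.5 q7 0.15 -> d [2.80e-03 2.00e-04 2.13e-01] spin -0.010
```

Emit:
{"method": "play_rows", "body": {
  "targets": "-1 0.003 0 0.04 0;-1 0.003 0 0.08 0;-1 0.003 0 0.12 0;-1 0.003 0 0.155 0;-1 0.003 0 0.185 0;-1 0.003 0 0.205 0;-1 0.003 0 0.213 0;-1 0.003 0 0.213 0"
}}

```text
clock: 8.38
tcp_pos: [0.4215, 0.1714, 0.0043]
orientation: [-1.487, -2.766, 0.004]
contact_force: [-0.3, 0.7, 1.3]
grip_width: 0.0859
gripper_force: 0.0
```

Emit:
{"method": "play_rows", "body": {
  "targets": "1 0 0 0 0;1 0 0 0 0;1 0 0 0 0;1 0 0 0 0;1 0 0 0 0;1 0 0 0 0",
  "squeeze": 30
}}

```text
clock: 8.88
tcp_pos: [0.4232, 0.1724, 0.0073]
orientation: [1.485, 2.767, 0.005]
contact_force: [-2.0, -1.2, 8.9]
grip_width: 0.0581
gripper_force: 30.2
```

Emit:
{"method": "play_rows", "body": {
  "targets": "1 0 0 -0.01 0;1 0 0 -0.04 0;1 0 0 -0.08 0;1 0 0 -0.12 0;1 0 0 -0.16 0;1 0 0 -0.2 0;1 0 0 -0.24 0;1 0 0 -0.25 0"
}}

```text
clock: 9.55
tcp_pos: [0.4248, 0.1727, 0.2626]
orientation: [1.485, 2.764, 0.017]
contact_force: [0.1, 0.1, -1.1]
grip_width: 0.0582
gripper_force: 32.6
```

Run:
```python
from h import *
ang=np.radians(31)
# placings in scale frame, radius 38 at 210,330,90 deg -> world; tangential finger headings
P=np.array([.523,-.2279])+.1*np.array([np.cos(ang),np.sin(ang)]);print('pan by plug',P)
for a in (90,210,330): 
    t=np.radians(a)+ang;print(a,P+.038*np.array([np.cos(t),np.sin(t)]),'yaw',(a+31+90)%180)
go(.60,-.17,.26,None);print(r.get_obs()['grip_width'])
```

```text
pan by plug [ 0.60871673 -0.17639619]
90 [ 0.58914528 -0.14382384] yaw 31
210 [ 0.59029396 -0.20963174] yaw 151
330 [ 0.64671094 -0.175733  ] yaw 91
t 9.55 tcp [0.4248 0.1727 0.2626] toolz [ 0.009  0.008 -1.   ] yheading 33.5 q7 0.11 -> d [-0.3825 -0.0431  0.0015] spin -0.000
0.058249810516235866
```

Emit:
{"method": "play_rows", "body": {
  "targets": "1 -0.355 -0.038 0 0.04;1 -0.355 -0.038 0 0.04;1 -0.355 -0.038 0 0.04;1 -0.355 -0.038 0 0.04;1 -0.355 -0.038 0 0.04;1 -0.355 -0.038 0 0.04;1 -0.355 -0.038 0 0.04;1 -0.355 -0.038 0 0.04"
}}

```text
clock: 10.22
tcp_pos: [0.5762, -0.1256, 0.2565]
orientation: [1.54, 2.738, 0.002]
contact_force: [0.6, 0.3, 0.2]
grip_width: 0.0583
gripper_force: 32.6
```

Run:
```python
from h import *
go(.589,-.144,.113,31)
```

```text
t 10.22 tcp [ 0.5762 -0.1256  0.2565] toolz [ 0.001  0.001 -1.   ] yheading 31.3 q7 0.91 -> d [-0.0224  0.0011  0.1435] spin 0.005
```

Emit:
{"method": "play_rows", "body": {
  "targets": "1 -0.022 0.001 0 0;1 -0.022 0.001 0.03 0;1 -0.022 0.001 0.07 0;1 -0.022 0.001 0.1 0;1 -0.022 0.001 0.125 0;1 -0.022 0.001 0.137 0;1 -0.022 0.001 0.142 0;1 -0.022 0.001 0.142 0"
}}

```text
clock: 10.88
tcp_pos: [0.588, -0.142, 0.1136]
orientation: [-1.54, -2.738, 0.0]
contact_force: [0.8, 0.1, 0.3]
grip_width: 0.0577
gripper_force: 32.6
```

Emit:
{"method": "play_rows", "body": {
  "targets": "1 0 0 0 0"
}}

```text
clock: 10.97
tcp_pos: [0.5891, -0.1424, 0.1151]
orientation: [1.539, 2.736, 0.001]
contact_force: [-0.3, -0.5, -0.4]
grip_width: 0.0584
gripper_force: 32.6
```

Emit:
{"method": "play_rows", "body": {
  "targets": "1 0 0 0.005 0;1 0 0 0.005 0;-0.75 0 0 0.005 0;-0.75 0 0 0.005 0;-0.75 0 0 0.005 0;-0.75 0 0 -0.01 0;-0.75 0 0 -0.04 0;-0.75 0 0 -0.08 0"
}}

```text
clock: 11.63
tcp_pos: [0.5862, -0.1416, 0.192]
orientation: [-1.538, -2.734, 0.004]
contact_force: [0.5, 0.5, 0.2]
grip_width: 0.0749
gripper_force: 0.0
```

Emit:
{"method": "play_rows", "body": {
  "targets": "-1 0.04 0 -0.12 0;-1 0.08 0 -0.14 0;-1 0.12 0 -0.14 0;-1 0.16 0 -0.14 0;-1 0.2 0 -0.14 0;-1 0.24 0 -0.14 0;-1 0.28 0 -0.14 0;-1 0.31 0 -0.14 0"
}}

```text
clock: 12.3
tcp_pos: [0.4458, 0.0914, 0.3325]
orientation: [1.541, 2.737, 0.003]
contact_force: [0.4, 1.2, -0.2]
grip_width: 0.0856
gripper_force: 0.0
```

Run:
```python
from h import *
s=r.grab_frame('side')[130:310,110:270,::-1];t=r.grab_frame('top')[170:320,350:510,::-1]
f=lambda a:cv2.resize(a,(400,450*1),interpolation=cv2.INTER_CUBIC) if 0 else cv2.resize(a,None,fx=2.5,fy=2.5,interpolation=cv2.INTER_CUBIC)
s,t=f(s),f(t);H=max(len(s),len(t));t=cv2.copyMakeBorder(t,0,H-len(t),0,0,0);cv2.imwrite('pics/st1.png',np.hstack([s,t]))
go(.384,.322,.2,135);go(.356,.2395,.2,13)
```

```text
t 12.40 tcp [0.444  0.0963 0.332 ] toolz [-0.     0.003 -1.   ] yheading 31.9 q7 0.21 -> d [0.223  0.0681 0.1327] spin 1.342
t 12.40 tcp [0.444  0.0963 0.332 ] toolz [-0.     0.003 -1.   ] yheading 31.9 q7 0.21 -> d [0.1677 0.0007 0.1325] spin 0.329
```

View pics/st1.png

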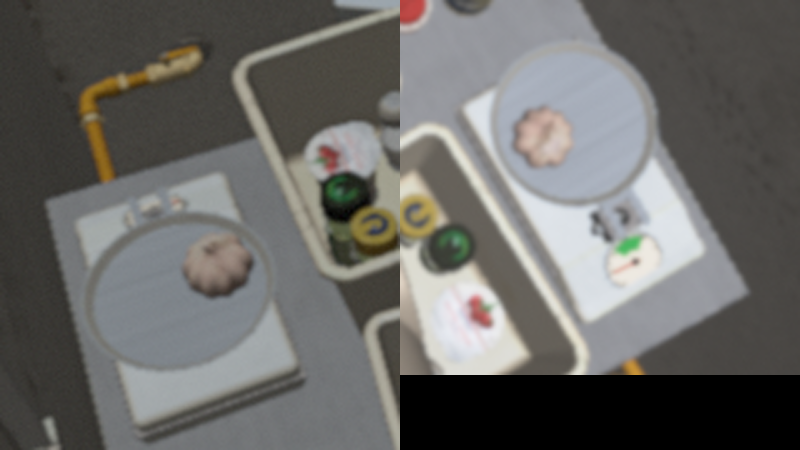

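The bulb stands on the pan (side crop (217,265), top crop (542,137)). The pointer is at roughly 1.1 rad, so one more bulb should do it. I'll take garlic_3 next.

Emit:
{"method": "play_rows", "body": {
  "targets": "-1 0.223 0.068 0.05 1.34;-1 0.223 0.068 0.09 1.34;-1 0.223 0.068 0.13 1.34;-1 0.223 0.068 0.13 1.34;-1 0.223 0.068 0.13 1.34;-1 0.223 0.068 0.13 1.34;-1 0.223 0.068 0.13 1.34;-1 0.223 0.068 0.13 1.34"
}}

```text
clock: 13.07
tcp_pos: [0.3859, 0.3201, 0.1984]
orientation: [2.644, 1.696, -0.006]
contact_force: [-0.1, 0.2, -0.7]
grip_width: 0.0855
gripper_force: 0.0
```

Emit:
{"method": "play_rows", "body": {
  "targets": "-1 0 0 0 0.35;-1 0 0 0 0.35;-1 0 0 0 0.35;-1 0 0 0 0.35;-1 0 0 0 0.35"
}}

```text
clock: 13.48
tcp_pos: [0.3895, 0.316, 0.2016]
orientation: [2.898, 1.213, 0.0]
contact_force: [-0.3, 0.6, 0.2]
grip_width: 0.0854
gripper_force: 0.0
```

Run:
```python
from h import *
go(.384,.322,.009,135)
c=r.camera_info('wrist');im=r.grab_frame('wrist')
lab=cv2.cvtColor(im,cv2.COLOR_RGB2LAB).astype(int)
u,v=map(int,proj('wrist',[.384,.322,.027],c));print(u,v)
m=(lab[:,:,1]>131).astype(np.uint8)
m=cv2.morphologyEx(m,cv2.MORPH_CLOSE,np.ones((7,7)))
k,l,st,ce=cv2.connectedComponentsWithStats(m)
i=l[v,u];x,y,w,h,a=st[i];print(st[i],ce[i])
if i: print(atz('wrist',x+w/2,y+h/2,.027,c))
```

```text
t 13.48 tcp [0.3895 0.316  0.2016] toolz [ 0. -0. -1.] yheading -44.6 q7 -1.43 -> d [ 0.0004 -0.0081  0.1926] spin 0.008
304 210
[ 268  174   67   66 2981] [299.51257967 207.05870513]
[0.38445903 0.32617083 0.027     ]
```

Emit:
{"method": "play_rows", "body": {
  "targets": "-1 0.002 -0.009 0.03 0;-1 0.002 -0.009 0.07 0;-1 0.002 -0.009 0.11 0;-1 0.002 -0.009 0.145 0;-1 0.002 -0.009 0.17 0;-1 0.002 -0.009 0.185 0;-1 0.002 -0.009 0.192 0;-1 0.002 -0.009 0.192 0"
}}

```text
clock: 14.2
tcp_pos: [0.3838, 0.3232, 0.0083]
orientation: [2.898, 1.211, -0.003]
contact_force: [-0.6, 0.1, -0.5]
grip_width: 0.0857
gripper_force: 0.0
```

Emit:
{"method": "play_rows", "body": {
  "targets": "1 0 0 0 0;1 0 0 0 0;1 0 0 0 0;1 0 0 0 0;1 0 0 0 0;1 0 0 0 0",
  "squeeze": 30
}}

```text
clock: 14.7
tcp_pos: [0.3851, 0.3248, 0.0112]
orientation: [-2.898, -1.209, -0.004]
contact_force: [0.2, 0.0, 5.8]
grip_width: 0.0559
gripper_force: 30.5
```

Emit:
{"method": "play_rows", "body": {
  "targets": "1 0 0 -0.01 0;1 0 0 -0.04 0;1 0 0 -0.08 0;1 0 0 -0.12 0;1 0 0 -0.16 0;1 0 0 -0.2 0;1 0 0 -0.24 0;1 0 0 -0.25 0"
}}

```text
clock: 15.37
tcp_pos: [0.3867, 0.3254, 0.2668]
orientation: [-2.894, -1.206, -0.014]
contact_force: [1.0, 1.0, -0.4]
grip_width: 0.0558
gripper_force: 32.5
```

Run:
```python
from h import *
go(.59,-.2105,.26,-29)
```

```text
t 15.37 tcp [0.3867 0.3254 0.2668] toolz [ 0.006  0.009 -1.   ] yheading -44.8 q7 -1.50 -> d [-0.2373  0.5218  0.0031] spin -0.275
```

Emit:
{"method": "play_rows", "body": {
  "targets": "1 -0.237 0.522 0 -0.27;1 -0.237 0.522 0 -0.27;1 -0.237 0.522 0 -0.27;1 -0.237 0.522 0 -0.27;1 -0.237 0.522 0 -0.27;1 -0.237 0.522 0 -0.27;1 -0.237 0.522 0 -0.27;1 -0.237 0.522 0 -0.27"
}}

```text
clock: 16.03
tcp_pos: [0.5013, 0.0148, 0.2604]
orientation: [-2.709, -1.588, -0.003]
contact_force: [0.1, 0.6, -1.2]
grip_width: 0.0555
gripper_force: 32.5
```

Run:
```python
from h import *
go(.59,-.2105,.26,-29)
```

```text
t 16.03 tcp [0.5013 0.0148 0.2604] toolz [ 0.001  0.002 -1.   ] yheading -29.2 q7 -0.50 -> d [-1.532e-01  1.875e-01  1.000e-04] spin -0.004
```

Emit:
{"method": "play_rows", "body": {
  "targets": "1 -0.153 0.187 0 0;1 -0.153 0.187 0 0;1 -0.153 0.187 0 0;1 -0.153 0.187 0 0;1 -0.153 0.187 0 0;1 -0.153 0.187 0 0;1 -0.153 0.187 0 0;1 -0.153 0.187 0 0"
}}

```text
clock: 16.7
tcp_pos: [0.589, -0.2108, 0.26]
orientation: [2.713, 1.582, -0.001]
contact_force: [0.0, 0.7, -1.0]
grip_width: 0.0559
gripper_force: 32.5
```

Run:
```python
from h import *
go(.59,-.2105,.112,-29)
```

```text
t 16.70 tcp [ 0.589  -0.2108  0.26  ] toolz [ 0.    -0.001 -1.   ] yheading -29.5 q7 0.04 -> d [0.0009 0.0006 0.148 ] spin -0.009
```

Emit:
{"method": "play_rows", "body": {
  "targets": "1 0 0 0.03 0;1 0 0 0.07 0;1 0 0 0.1 0;1 0 0 0.125 0;1 0 0 0.14 0;1 0 0 0.148 0;1 0 0 0.15 0;1 0 0 0.15 0"
}}

```text
clock: 17.37
tcp_pos: [0.59, -0.2071, 0.1101]
orientation: [-2.709, -1.59, -0.001]
contact_force: [1.2, -0.5, 0.9]
grip_width: 0.0556
gripper_force: 32.5
```

Emit:
{"method": "play_rows", "body": {
  "targets": "-0.7 0 0 0.001 0;-0.7 0 0 0.001 0;-0.7 0 0 0.001 0;-0.7 0 0 0 0;-0.7 0 0 -0.01 0;-0.7 0 0 -0.04 0;-0.7 0 0 -0.08 0;-0.7 0 0 -0.12 0"
}}

```text
clock: 18.03
tcp_pos: [0.5889, -0.2081, 0.2311]
orientation: [-2.71, -1.587, 0.002]
contact_force: [2.4, -0.6, -0.2]
grip_width: 0.0725
gripper_force: 0.0
```

Emit:
{"method": "play_rows", "body": {
  "targets": "-1 0.04 -0.01 -0.03 0;-1 0.08 -0.02 -0.04 0;-1 0.12 -0.04 -0.04 0;-1 0.16 -0.06 -0.04 0;-1 0.19 -0.08 -0.04 0;-1 0.22 -0.1 -0.04 0;-1 0.22 -0.1 -0.04 0;-1 0.22 -0.1 -0.04 0"
}}

```text
clock: 18.7
tcp_pos: [0.6099, 0.0373, 0.27]
orientation: [-2.704, -1.597, -0.001]
contact_force: [0.4, -0.8, 0.6]
grip_width: 0.0855
gripper_force: 0.0
```

Emit:
{"method": "play_rows", "body": {
  "targets": "-1 0 0 0 0;-1 0 0 0 0;-1 0 0 0 0;-1 0 0 0 0;-1 0 0 0 0;-1 0 0 0 0"
}}

```text
clock: 19.2
tcp_pos: [0.61, 0.032, 0.2695]
orientation: [2.711, 1.587, -0.0]
contact_force: [-0.0, -0.5, 0.1]
grip_width: 0.0853
gripper_force: 0.0
```

Run:
```python
from h import *
s=r.grab_frame('side')[130:310,110:270,::-1];t0=r.grab_frame('top')[:,:,::-1];t=t0[170:320,350:510]
f=lambda a,k:cv2.resize(a,None,fx=k,fy=k,interpolation=cv2.INTER_CUBIC)
s=f(s,2);t=f(t,2.5);g=f(t0[250:300,415:475],5)
print(s.shape,t.shape,g.shape)
W=np.zeros((600,740,3),np.uint8);W[:360,:320]=s;W[:375,330:730]=t;W[350+0:600,0:300]=g
cv2.imwrite('pics/st2.png',W)
go(.5,.1,.3)
```

```text
(360, 320, 3) (375, 400, 3) (250, 300, 3)
t 19.30 tcp [0.61   0.0324 0.2695] toolz [-0. -0. -1.] yheading -29.3 q7 -0.38 -> d [ 0.0051 -0.129  -0.0305] spin -0.000
```

View pics/st2.png

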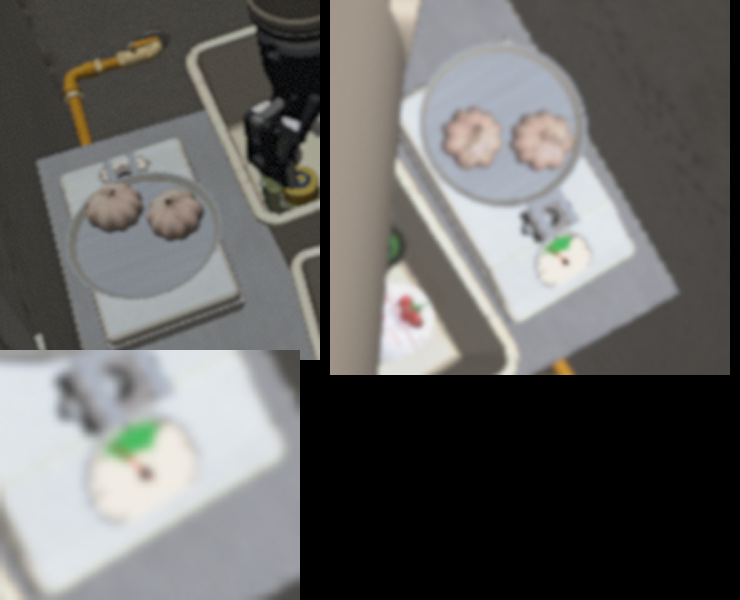

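Both bulbs stand on the pan, in the top crop at (471,137) and (543,140). The pointer looks to be inside the green sector near its left edge, about 1.8 rad. I'll measure it from the wrist camera at the earlier pose, in code.

Run:
```python
from h import *
go(.521,-.2255,.25,-59)
```

```text
t 19.30 tcp [0.61   0.0324 0.2695] toolz [-0. -0. -1.] yheading -29.3 q7 -0.38 -> d [-0.2685  0.0486  0.0195] spin 0.519
```

Emit:
{"method": "play_rows", "body": {
  "targets": "-1 -0.268 0.049 0 0.52;-1 -0.268 0.049 0 0.52;-1 -0.268 0.049 0 0.52;-1 -0.268 0.049 0 0.52;-1 -0.268 0.049 0 0.52;-1 -0.268 0.049 0 0.52;-1 -0.268 0.049 0 0.52;-1 -0.268 0.049 0.02 0.52"
}}

```text
clock: 19.97
tcp_pos: [0.5204, -0.233, 0.2532]
orientation: [3.026, 0.822, 0.008]
contact_force: [0.7, -0.1, -0.0]
grip_width: 0.0853
gripper_force: 0.0
```

Emit:
{"method": "play_rows", "body": {
  "targets": "-1 0 0 0 0;-1 0 0 0 0;-1 0 0 0 0;-1 0 0 0 0"
}}

```text
clock: 20.3
tcp_pos: [0.5227, -0.2239, 0.25]
orientation: [3.027, 0.842, 0.001]
contact_force: [0.1, 0.2, -0.8]
grip_width: 0.0852
gripper_force: 0.0
```

```bash
cat > dial.py <<'E'
from h import *
import pickle
c0=pickle.load(open('w1.pkl','rb'));hub=atz('wrist',316.7,256.7,.045,c0)
c=r.camera_info('wrist');im=r.grab_frame('wrist');print('t',r.get_obs()['clock'])
u,v=proj('wrist',hub,c);u0,v0=int(u)-45,int(v)-45
k=6;a=cv2.resize(im[v0:v0+90,u0:u0+90],None,fx=k,fy=k,interpolation=cv2.INTER_CUBIC).astype(int)
R_,G,B=a[...,0],a[...,1],a[...,2]
red=(R_-np.maximum(G,B)>60);gr=(G-np.maximum(R_,B)>50);bl=(a.max(2)<70)
yy,xx=np.mgrid[:540,:540];w=np.hypot(xx-270,yy-270)<60
n,l,st,ce=cv2.connectedComponentsWithStats((bl&w).astype(np.uint8))
print('hub guess 270,270; dark blobs',[(st[i].tolist(),ce[i].round(1).tolist()) for i in range(1,n) if st[i,4]>150])
i=1+np.argmax(st[1:,4]);h=ce[i]
def ang(m):
    y,x=np.nonzero(m);dx=x-h[0];dy=(h[1]-y)/.72;rr=np.hypot(dx,dy)
    s=(rr>35)&(rr<220);return 2.25+np.arctan2(dx[s],dy[s]),rr[s]
for nm,m in(('red',red),('green',gr)):
    t,rr=ang(m);print(nm,len(t),'angle pct 1,10,50,90,99',np.percentile(t,[1,10,50,90,99]).round(2),'r',np.percentile(rr,[5,95]).round(0))
E
python3 dial.py
```

```text
t 20.35
hub guess 270,270; dark blobs [([254, 259, 35, 32, 765], [272.3, 276.2])]
red 1032 angle pct 1,10,50,90,99 [1.7  1.78 1.84 1.89 1.98] r [ 40. 152.]
green 6776 angle pct 1,10,50,90,99 [1.71 1.96 2.36 2.75 2.9 ] r [ 89. 161.]
```

The pointer is at about 1.84 rad, inside the green sector (seen from about 1.7 to 2.9) and settled, so I'm handing in.

```bash
python3 dial.py
python3 - <<'E'
from bench import r
print(r.hand_in())
E
```

```text
t 20.4
hub guess 270,270; dark blobs [([254, 259, 35, 32, 764], [272.2, 276.0])]
red 1022 angle pct 1,10,50,90,99 [1.7  1.78 1.84 1.89 1.94] r [ 41. 151.]
green 6752 angle pct 1,10,50,90,99 [1.71 1.97 2.35 2.74 2.89] r [ 89. 161.]
the job is handed in; nothing more can be done
None
```

I've handed the job in at 20.4 s: the plug is in the white tub, two garlic bulbs stand on the pan, and the pointer rests at about 1.84 rad in the green sector; hand-in gave no verdict.

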